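# Gather the gravel at the tray's label end and uncover it

## Robot

A 6-joint arm with a two-finger parallel gripper is mounted at the origin on a cart in front of the work surface, level with it; the furniture and walls round the work are solid. World frame = base frame: x ahead of the robot, y to its left, z up, the work surface at z = 0. Lengths are in mm, angles in rad, forces in N, time in s.
With the tool pointing down it reaches from about 250 to 775 mm from the base axis. Payload 4 kg.
Tool frame: the origin (TCP) lies at the centre of the arm's flange, where the gripper is bolted on; the fingertips stand 173 mm ahead of it and the grasp point (between the pads) lies 155 mm ahead of it; z points along the fingers, y is the line along which they close (so a half turn about z gives the same grasp; the last joint's range is limited). The gripper opens to 85 mm and grips with 20 to 120 N. Pads are 22 mm wide; open, the fingers measure 114 mm over their backs; the gripper's body (76 mm by 85 mm) begins 54 mm behind the grasp point. The pads swing forward as they close: fully open they stand 13 mm farther back than shut.
Start: joints at [1.2, 0.087, 1.371, -0, 1.684, -0.103], TCP at [145.538, 530.395, 404.741] pointing down, gripper open.
Joint ranges: [-3.1, 3.1], [-0.76, 2.03], [0.27, 2.55], [-1.08, 4.22], [0.17, 2.65], [-2.57, 2.57]. Speed limits (rad/s): [2.79, 2.79, 3.14, 3.14, 3.14, 3.14].

## Interface

Orientations are given as [roll, pitch, yaw] about the fixed x, y, z axes, in that order (R = Rz(yaw) Ry(pitch) Rx(roll)).
In Python, from bench import bot gives the robot as it stands. The module is installed in compiled form; this text tells all that it offers.
- The arm moves only by the tool play_rows, never from a script. Its argument "rows" is a list of rows, each a list of 7 numbers: the shift along the tool's x, y, z in m, then the turn, a rotation vector about the tool's x, y, z in degrees, then the opening, from 0 (shut) to 1 (fully open). In form: [[tx, ty, tz, rx, ry, rz, grip], ...]. A call has 1 to 20 rows; each row is the pose to reach, as a shift and turn from the pose commanded when the call began, along the tool's axes at that moment; what a row does not reach only later rows make up. A row lasts 1/10 s, in which the tool goes at most 50 mm and 8.59 degrees, less where a joint would pass 70% of its speed; a pose out of reach is approached as far as the arm can. A call with a gripper value outside its range is refused whole. The fingers move at their own pace and stop on an object; the grip force is fixed at half the most. Time passes only in rows, so rows that repeat a pose let the fingers close. It gives the time, the measured TCP pose, the force, the opening and the grip force at its end, in the units of the state.
- bot.get_state(): the state, without advancing time (a new reading comes with each control period).
- bot.snapshot(name): name is "side" or "top"; returns the picture (420x560x3 uint8, blue, green, red); there is no depth.
- bot.camera_model(name): a dict with "camera_matrix" (3x3 intrinsics, pixels), "distortion" ([k1, k2, p1, p2, k3] as OpenCV has them; the pictures are not rectified), "origin" and "rotation" of the camera in the world. Camera axes: x right, y down, z forward; pixel columns grow to the right and rows downward; lengths in mm; the calibration is good to about 2 mm. A picture is of the moment at which its call begins. camera_model takes no time and is no camera call.
- bot.job_done(): hands the job in; it is judged then, once.
The state is a dict: "time": time; "joints": joint angles; "joint_vel": joint speeds; "joint_efforts": joint torques, N m; "tool_pos": TCP position; "eef_rot": TCP orientation; "force": force on the tool from outside, world axes, zero at the start; "moment": the same for the moment, N m; "grip_width": finger opening in mm; "gripper_force": force on a finger pad.
Only numpy, scipy, OpenCV 4.12 (cv2) and the standard library are available. Lean on these libraries where they do the work, as an engineer would, in place of code of your own. Each camera call takes 0.05 s, during which the arm holds its last target. There are 200 camera calls.

## Task

The covered steel tray holds four pieces of gravel that are to be measured with the calliper. Hold tray and loose lid together and tip them, label end down, until all four pieces have slid down against the label end, then set the tray level on the bench again with the lid still on. Then lift the lid off by its handle and lay it on the bench beside the tray, handle up; drop neither tray nor lid, spill no gravel and leave the other things where they are.

Things in the scene. Friction and masses are not known exactly. Their poses are not given: they have to be found in the camera images.
- tray_mid (a point): Centre of the open steel tray (floor white inside), half-way up (18 mm). Tray 130 (x) x 66 (y) x 36 (z) mm outside, walls and floor 3 mm, about 0.24 kg, upright with z up. Its -x end has a brass label frame with a blank card outside: the label end, facing roughly towards the robot; its inner wall is at x = -62 mm. With lid and handle it stands 60 mm high.
- lid_handle (a point): Centre of the black pull bar, 60 (x) x 14 (y) x 18 (z) mm, on the lid's top. Lid: loose clear plate 130 x 66 x 6 mm, 0.09 kg, on the tray's rim, flush with its sides; a rib reaches 5 mm down inside, 1.2 mm play. A grip across 66 mm at the seam, 36 mm up, holds both. Lid on: this point is 33 mm above tray_mid; lid lying on the bench: 20 mm above it.
- stone_1_mid (a point): Centre of gravel piece 1 of 4, grey-brown, about 24 x 20 x 15 mm, 12 g, loose in the tray under the lid. It begins to slide on the smooth tray floor at a tilt of 15 to 20 degrees; 30 to 40 degrees held for a second or two brings it down to the low end, and it stays there when the tray is level again.
- stone_2_mid (a point): Centre of gravel piece 2 of 4, dark grey, about 24 x 20 x 15 mm, 12 g, loose in the tray under the lid. It begins to slide on the smooth tray floor at a tilt of 15 to 20 degrees; 30 to 40 degrees held for a second or two brings it down to the low end, and it stays there when the tray is level again.
- stone_3_mid (a point): Centre of gravel piece 3 of 4, sandy, about 24 x 20 x 15 mm, 12 g, loose in the tray under the lid. It begins to slide on the smooth tray floor at a tilt of 15 to 20 degrees; 30 to 40 degrees held for a second or two brings it down to the low end, and it stays there when the tray is level again.
- stone_4_mid (a point): Centre of gravel piece 4 of 4, red-brown, about 24 x 20 x 15 mm, 12 g, loose in the tray under the lid. It begins to slide on the smooth tray floor at a tilt of 15 to 20 degrees; 30 to 40 degrees held for a second or two brings it down to the low end, and it stays there when the tray is level again.
- calliper: Sliding calliper, 67 x 200 x 15 mm, bystander lying at the front right; origin at the centre of its underside.
- calculator: Dark desk calculator, 100 x 68 x 14 mm, bystander behind the tray; origin at the centre of its underside.
- beaker: Glass beaker, 65 mm wide and 83 mm high, bystander to the left; origin at the centre of its underside.
- cutter_ring: Steel cutter ring, 68 mm wide, 30 mm high, bystander behind and to the right of the tray; origin at the centre of its underside.

How it is judged:
By the outcome, as a careful person would: the job done as asked, in the order asked, and still so for the second after the job is handed in, with the robot touching nothing.
It also fails if it takes over 64 s, if anything falls off the work surface, if the arm or the gripper's body presses on something with over 40 N, if the wrist force passes 120 N, or if a joint passes its speed limit or range.

## Working session

There is one attempt and no reset: what is moved stays moved. The work goes in short steps, Python scripts to look and compute and a tool call to move; the robot and the scene stay as the last step left them, time stands still between calls to the robot, and variables do not carry over. Pictures are saved under pics/ and viewed, at most 10 in all, crops included, and the job is handed in when it is done.

Besides the shell and the picture viewer there is one more tool, called after "Call:" as name([rows], argument=value, ...), one row to a line, values as JSON. play_rows: Moves the arm, as the interface text tells. Its arguments: {"type":"object","properties":{"rows":{"type":"array","items":{"type":"array","items":{"type":"number"}}}},"required":["rows"]}

```bash
mkdir -p pics; python3 - <<'E'
from bench import bot
import cv2,numpy as np
for n in("top","side"):
    cv2.imwrite(f"pics/{n}0.png",bot.snapshot(n)); m=bot.camera_model(n)
    print(n,{k:np.round(v,3).tolist() for k,v in m.items()})
s=bot.get_state();print(s["tool_pos"],s["eef_rot"],s["grip_width"],s["time"])
a=cv2.imread("pics/top0.png");b=cv2.imread("pics/side0.png")
E
```

```text
top {'camera_matrix': [[468.057, 0.0, 273.197], [0.0, 468.057, 208.259], [0.0, 0.0, 1.0]], 'distortion': [-0.036, 0.0, 0.0, 0.0, 0.0], 'origin': [280.069, 91.867, 1281.746], 'rotation': [-2.949, -0.016, -1.578]}
side {'camera_matrix': [[408.401, 0.0, 275.876], [0.0, 408.401, 207.916], [0.0, 0.0, 1.0]], 'distortion': [-0.017, 0.0, 0.0, 0.0, 0.0], 'origin': [422.18, 854.004, 783.302], 'rotation': [-2.307, -0.002, -3.042]}
[145.50565315 530.30489743 403.63597832] [-3.13958106e+00 -2.19143441e-04  2.87381076e+00] 85.27536758580926 0.1
```

View pics/top0.png

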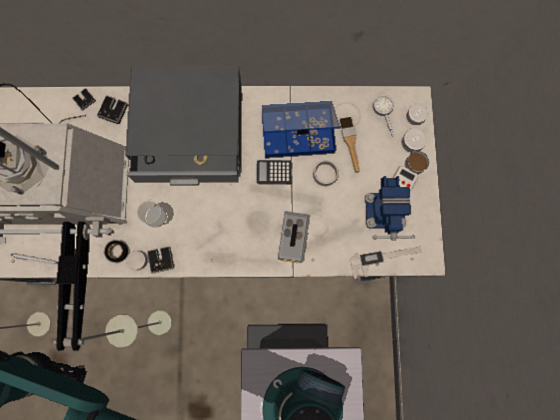

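View pics/side0.png

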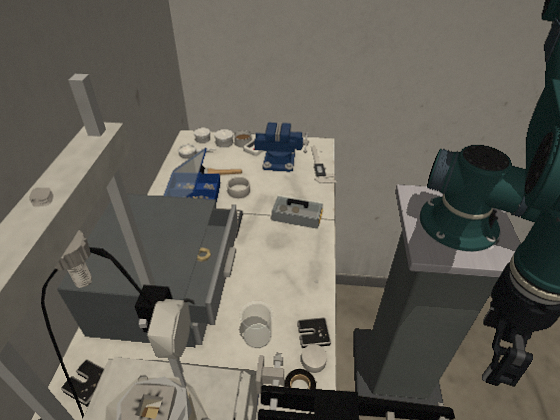

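```bash
cat > h.py <<'E'
import cv2,numpy as np
from bench import bot
from scipy.spatial.transform import Rotation as R
def ray(n,px,z):
    m=bot.camera_model(n);K=np.array(m["camera_matrix"]);D=np.array(m["distortion"])
    rot=np.array(m["rotation"]);Rm=rot if rot.shape==(3,3) else R.from_euler("xyz",rot).as_matrix()
    p=cv2.undistortPoints(np.array(px,float).reshape(-1,1,2),K,D)[:,0]
    d=np.c_[p,np.ones(len(p))]@Rm.T;o=np.array(m["origin"])
    return o+d*((z-o[2])/d[:,2])[:,None]
def blobs(mask,off=(0,0),amin=20):
    c,_=cv2.findContours(mask.astype(np.uint8),cv2.RETR_EXTERNAL,cv2.CHAIN_APPROX_NONE)
    return [(cv2.contourArea(k),cv2.boxPoints(cv2.minAreaRect(k))+off) for k in c if cv2.contourArea(k)>amin]
E
python3 - <<'E'
from h import *
a=cv2.imread("pics/top0.png")
x0,y0,x1,y1=262,195,330,275
c=a[y0:y1,x0:x1]; g=c.max(2)
b=cv2.imread("pics/side0.png")
cv2.imwrite("pics/c0.png",np.hstack([cv2.resize(c,None,fx=6,fy=6,interpolation=2)[:480],cv2.resize(b[185:235,265:330],(390,480),interpolation=2)[:, :390]]))
for A,B in blobs(g<50,(x0,y0)):
    P=ray("top",B,60);print("handle",A,B.round(1).tolist(),P.mean(0).round(1),P.round(0)[:,:2].tolist())
E
```

```text
handle 68.0 [[289.7, 245.0], [292.7, 223.8], [297.2, 224.5], [294.2, 245.6]] [447.6  17.5  60. ] [[420.0, 28.0], [477.0, 19.0], [475.0, 7.0], [419.0, 16.0]]
```

View pics/c0.png

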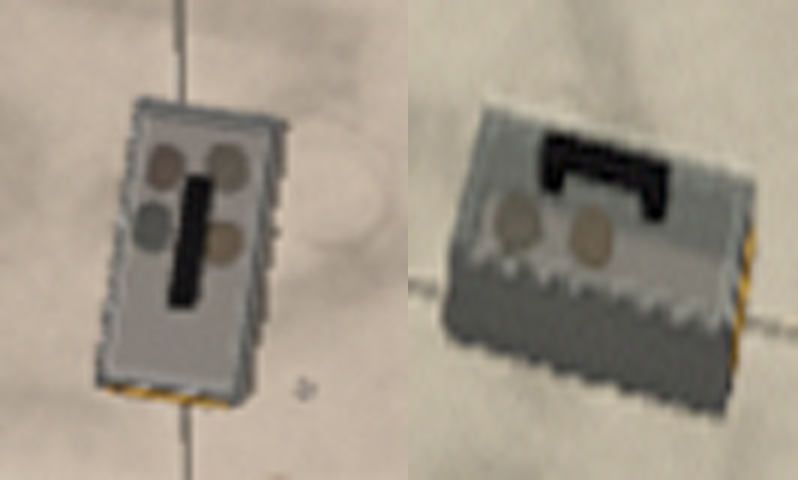

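```bash
cat >> h.py <<'E'
def go(pos,rpy_deg):
    s=bot.get_state();Rc=R.from_euler("xyz",s["eef_rot"])
    d=Rc.inv().apply(np.array(pos)-s["tool_pos"])/1000
    r=(Rc.inv()*R.from_euler("xyz",rpy_deg,degrees=True)).as_rotvec(degrees=True)
    print("t",s["time"],"pos",np.round(s["tool_pos"],1),"row",d.round(4).tolist(),r.round(2).tolist())
E
python3 - <<'E'
from h import *
P=ray("top",[[285,211.3],[309.3,215.3],[278.7,259.2],[302,262]],42);print(P[:,:2].round(0).tolist(),P.mean(0).round(1))
b=cv2.imread("pics/side0.png");c=b[185:235,265:330].max(2)
for A,B in blobs(c<50,(265,185)): 
    q=ray("side",[B.mean(0)],51);print(A,B.round(1).tolist(),q.round(1))
go([447,17,300],[180,0,171])
E
```

```text
[[514.0, 38.0], [502.0, -27.0], [385.0, 57.0], [377.0, -5.0]] [444.6  15.7  42. ]
69.0 [[286.3, 203.9], [287.3, 198.1], [307.9, 201.7], [306.9, 207.5]] [[445.3  23.5  51. ]]
t 0.1 pos [145.5 530.3 403.6] row [-0.4266, -0.415, 0.1044] [-0.11, -0.02, -6.34]
```

Call:
play_rows([
  [-0.427,-0.415,0.104,0,0,-6.3,1],
  [-0.427,-0.415,0.104,0,0,-6.3,1],
  [-0.427,-0.415,0.104,0,0,-6.3,1],
  [-0.427,-0.415,0.104,0,0,-6.3,1],
  [-0.427,-0.415,0.104,0,0,-6.3,1],
  [-0.427,-0.415,0.104,0,0,-6.3,1],
  [-0.427,-0.415,0.104,0,0,-6.3,1],
  [-0.427,-0.415,0.104,0,0,-6.3,1],
  [-0.427,-0.415,0.104,0,0,-6.3,1],
  [-0.427,-0.415,0.104,0,0,-6.3,1],
  [-0.427,-0.415,0.104,0,0,-6.3,1],
  [-0.427,-0.415,0.104,0,0,-6.3,1],
  [-0.427,-0.415,0.104,0,0,-6.3,1],
  [-0.427,-0.415,0.104,0,0,-6.3,1],
  [-0.427,-0.415,0.104,0,0,-6.3,1],
  [-0.427,-0.415,0.104,0,0,-6.3,1],
  [-0.427,-0.415,0.104,0,0,-6.3,1],
  [-0.427,-0.415,0.104,0,0,-6.3,1],
  [-0.427,-0.415,0.104,0,0,-6.3,1],
  [-0.427,-0.415,0.104,0,0,-6.3,1],
])

```text
time: 2.1
tool_pos: [447.4, 17.6, 300.9]
eef_rot: [3.141, 0.0, 2.985]
force: [-0.1, 0.6, 0.1]
grip_width: 85.7
gripper_force: 0.0
```

```bash
python3 - <<'E'
from h import *
a=bot.snapshot("top");b=bot.snapshot("side")
cv2.imwrite("pics/c1.png",np.hstack([cv2.resize(a[180:300,230:350],(400,400),interpolation=2),cv2.resize(b[130:250,240:360],(400,400),interpolation=2)]))
go([446.5,17.5,220],[180,0,171]); print(bot.get_state()["joints"],bot.get_state()["eef_rot"])
E
```

```text
t 2.2 pos [447.5  17.3 300.8] row [0.001, -0.0, 0.0808] [0.0, 0.01, -0.03]
[-8.80287951e-02 -9.79456992e-02  1.76299536e+00  7.79316234e-05
  1.47642162e+00 -1.50129259e+00] [3.14150683e+00 1.15697885e-04 2.98405278e+00]
```

View pics/c1.png

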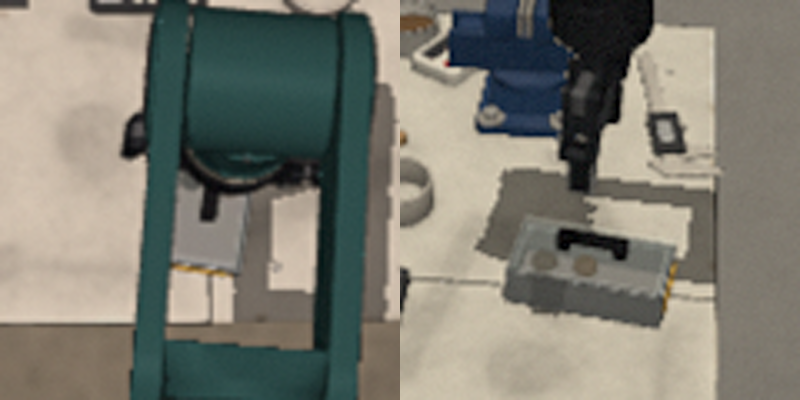

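Call:
play_rows([
  [0.001,0,0.03,0,0,0,1],
  [0.001,0,0.06,0,0,0,1],
  [0.001,0,0.08,0,0,0,1],
  [0.001,0,0.09,0,0,0,1],
  [0.001,0,0.1,0,0,0,1],
  [0.001,0,0.106,0,0,0,1],
  [0.001,0,0.112,0,0,0,1],
  [0.001,0,0.112,0,0,0,1],
  [0.001,0,0.112,0,0,0,1],
  [0.001,0,0.112,0,0,0,0.9],
  [0.001,0,0.112,0,0,0,0.85],
  [0.001,0,0.112,0,0,0,0.8],
  [0.001,0,0.112,0,0,0,0.75],
  [0.001,0,0.112,0,0,0,0.7],
  [0.001,0,0.112,0,0,0,0.6],
  [0.001,0,0.112,0,0,0,0.4],
  [0.001,0,0.112,0,0,0,0],
  [0.001,0,0.112,0,0,0,0],
  [0.001,0,0.112,0,0,0,0],
  [0.001,0,0.112,0,0,0,0],
])

```text
time: 4.2
tool_pos: [446.9, 17.6, 189.6]
eef_rot: [3.141, 0.001, 2.984]
force: [-0.9, 2.2, 4.5]
grip_width: 64.9
gripper_force: 66.0
```

```bash
python3 - <<'E'
from h import *
b=bot.snapshot("side")
cv2.imwrite("pics/c2.png",cv2.resize(b[150:250,250:350],(500,500),interpolation=2))
s=bot.get_state();print(s["force"],s["moment"],s["grip_width"],s["gripper_force"])
E
```

```text
[-0.16581982  1.43921251  5.39745873] [ 0.4718367   0.11884144 -0.00962603] 64.72782349712364 66.03851437568665
```

View pics/c2.png

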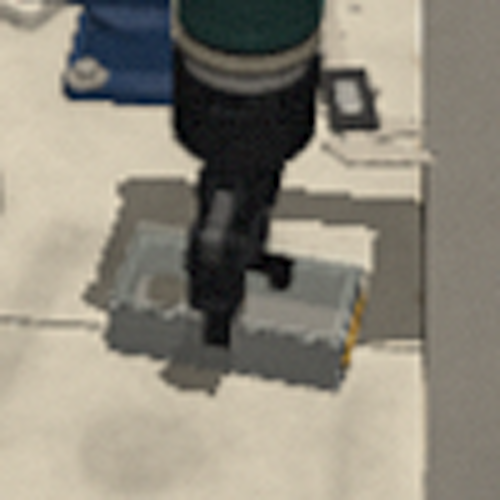

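Call:
play_rows([
  [0,0,-0.003,0,0,0,0],
  [0,0,-0.01,0,0,0,0],
  [0,0,-0.02,0,0,0,0],
  [0,0,-0.035,0,0,0,0],
  [0,0,-0.05,0,0,0,0],
  [0,0,-0.065,0,0,0,0],
  [0,0,-0.08,0,0,0,0],
  [0,0,-0.09,0,0,0,0],
  [0,0,-0.097,0,0,0,0],
  [0,0,-0.1,0,0,0,0],
  [0,0,-0.1,0,0,0,0],
  [0,0,-0.1,0,0,0,0],
  [0,0,-0.1,0,0,0,0],
])

```text
time: 5.55
tool_pos: [446.3, 17.4, 287.9]
eef_rot: [-3.142, -0.002, 2.984]
force: [0.7, -0.2, -3.1]
grip_width: 64.8
gripper_force: 67.1
```

Call:
play_rows([
  [0.0067,0,0.0002,0,-2.5,0,0],
  [0.0135,0,0.0006,0,-5,0,0],
  [0.0202,0,0.0013,0,-7.5,0,0],
  [0.0269,0,0.0024,0,-10,0,0],
  [0.0335,0,0.0037,0,-12.5,0,0],
  [0.0401,0,0.0053,0,-15,0,0],
  [0.0466,0,0.0072,0,-17.5,0,0],
  [0.053,0,0.0093,0,-20,0,0],
  [0.0593,0,0.0118,0,-22.5,0,0],
  [0.0655,0,0.0145,0,-25,0,0],
  [0.0716,0,0.0175,0,-27.5,0,0],
  [0.0775,0,0.0208,0,-30,0,0],
  [0.0833,0,0.0243,0,-32.5,0,0],
  [0.0889,0,0.028,0,-35,0,0],
  [0.0954,0,0.0329,0,-38,0,0],
  [0.0954,0,0.0329,0,-38,0,0],
  [0.0954,0,0.0329,0,-38,0,0],
  [0.0954,0,0.0329,0,-38,0,0],
  [0.0954,0,0.0329,0,-38,0,0],
  [0.0954,0,0.0329,0,-38,0,0],
])

```text
time: 7.55
tool_pos: [352.6, 32.3, 256.1]
eef_rot: [3.141, 0.663, 2.984]
force: [0.5, 0.1, -3.2]
grip_width: 65.0
gripper_force: 67.1
```

Call:
play_rows([
  [0,0,0,0,0,0,0],
  [0,0,0,0,0,0,0],
  [0,0,0,0,0,0,0],
  [0,0,0,0,0,0,0],
  [0,0,0,0,0,0,0],
  [0,0,0,0,0,0,0],
  [0,0,0,0,0,0,0],
  [0,0,0,0,0,0,0],
  [0,0,0,0,0,0,0],
  [0,0,0,0,0,0,0],
  [0,0,0,0,0,0,0],
  [0,0,0,0,0,0,0],
  [0,0,0,0,0,0,0],
  [0,0,0,0,0,0,0],
  [0,0,0,0,0,0,0],
  [0,0,0,0,0,0,0],
])

```text
time: 9.15
tool_pos: [352.3, 32.4, 255.8]
eef_rot: [3.141, 0.663, 2.984]
force: [-0.5, 0.6, -4.2]
grip_width: 64.8
gripper_force: 67.1
```

```bash
python3 - <<'E'
from h import *
a=bot.snapshot("top");b=bot.snapshot("side")
cv2.imwrite("pics/c3.png",np.hstack([cv2.resize(a[180:300,230:350],(300,300),interpolation=2),cv2.resize(b[130:250,240:360],(480,480),interpolation=2)[90:390]]))
s=bot.get_state();print(s["tool_pos"],s["eef_rot"],s["force"],s["moment"],s["grip_width"],s["gripper_force"])
E
```

```text
[352.30827369  32.35859899 255.77300448] [3.14147982 0.66318719 2.98365929] [-0.86929382  0.272291   -2.59138479] [ 1.43816550e-01  6.01633103e-01 -1.79840609e-04] 64.7238686351249 67.08440959453583
```

View pics/c3.png

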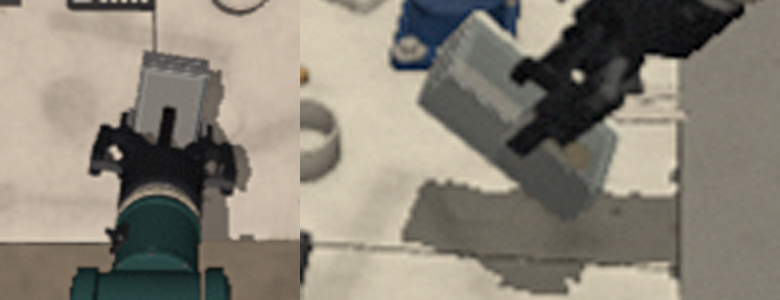

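Call:
play_rows([
  [-0.0067,0,0.0002,0,2.5,0,0],
  [-0.0135,0,0.0006,0,5,0,0],
  [-0.0202,0,0.0013,0,7.5,0,0],
  [-0.0269,0,0.0024,0,10,0,0],
  [-0.0335,0,0.0037,0,12.5,0,0],
  [-0.0401,0,0.0053,0,15,0,0],
  [-0.0466,0,0.0072,0,17.5,0,0],
  [-0.053,0,0.0093,0,20,0,0],
  [-0.0593,0,0.0118,0,22.5,0,0],
  [-0.0655,0,0.0145,0,25,0,0],
  [-0.0716,0,0.0175,0,27.5,0,0],
  [-0.0775,0,0.0208,0,30,0,0],
  [-0.0833,0,0.0243,0,32.5,0,0],
  [-0.0889,0,0.028,0,35,0,0],
  [-0.0933,0,0.0313,0,37,0,0],
  [-0.0954,0,0.0329,0,38,0,0],
  [-0.0954,0,0.0329,0,38,0,0],
  [-0.0954,0,0.0329,0,38,0,0],
  [-0.0954,0,0.0329,0,38,0,0],
])

```text
time: 11.15
tool_pos: [446.3, 17.4, 288.6]
eef_rot: [3.141, 0.001, 2.984]
force: [-0.9, -0.4, -4.1]
grip_width: 65.1
gripper_force: 67.0
```

```bash
python3 - <<'E'
from h import *
a=bot.snapshot("top");b=bot.snapshot("side")
cv2.imwrite("pics/c4.png",np.hstack([cv2.resize(a[190:290,240:340],(300,300),interpolation=2),cv2.resize(b[130:250,240:360],(480,480),interpolation=2)[90:390]]))
go([446.8,17.5,189],[180,0,171])
E
```

```text
t 11.25 pos [446.3  17.4 288.7] row [-0.0004, 0.0001, 0.0997] [0.01, 0.03, -0.04]
```

View pics/c4.png

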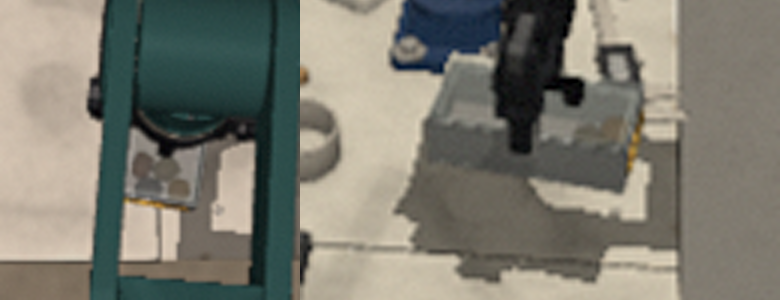

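All four stones sit in a 2x2 cluster at the label end (top crop ~140–180,160–190), and the tray is level. I'll lower it next.

Call:
play_rows([
  [0,0,0.005,0,0,0,0],
  [0,0,0.02,0,0,0,0],
  [0,0,0.035,0,0,0,0],
  [0,0,0.05,0,0,0,0],
  [0,0,0.063,0,0,0,0],
  [0,0,0.074,0,0,0,0],
  [0,0,0.083,0,0,0,0],
  [0,0,0.09,0,0,0,0],
  [0,0,0.094,0,0,0,0],
  [0,0,0.096,0,0,0,0],
  [0,0,0.0975,0,0,0,0],
  [0,0,0.0985,0,0,0,0],
  [0,0,0.0993,0,0,0,0],
  [0,0,0.1,0,0,0,0],
  [0,0,0.1,0,0,0,0],
  [0,0,0.1,0,0,0,0],
])

```text
time: 12.85
tool_pos: [446.8, 17.4, 189.7]
eef_rot: [3.141, 0.001, 2.984]
force: [-3.9, 0.6, 4.8]
grip_width: 64.8
gripper_force: 68.2
```

```bash
python3 - <<'E'
from h import *
m=bot.camera_model("side");o=np.array(m["origin"])
for px in([293.4,219],[294,212]):
    q=ray("side",[px],0)[0]
    for y in(52,58,64):
        t=(y-o[1])/(q[1]-o[1]);print(y,(o+t*(q-o)).round(1))
E
```

```text
52 [452.5  52.   16.7]
58 [452.2  58.   22.4]
64 [452.   64.   28.2]
52 [451.7  52.   42.6]
58 [451.4  58.   48.2]
64 [451.2  64.   53.7]
```

Call:
play_rows([
  [0,0,0,0,0,0,0.75],
  [0,0,0,0,0,0,0.8],
  [0,0,0,0,0,0,0.85],
  [0,0,0,0,0,0,0.9],
  [0,0,0,0,0,0,1],
  [0,0,0,0,0,0,1],
  [0,0,0,0,0,0,1],
  [0,0,0,0,0,0,1],
  [0,0,-0.01,0,0,0,1],
  [0,0,-0.03,0,0,0,1],
  [0,0,-0.06,0,0,0,1],
  [0,0,-0.09,0,0,0,1],
  [0,0,-0.11,0,0,0,1],
  [0,0,-0.12,0,0,0,1],
  [0,0,-0.12,0,0,0,0.5],
  [0,0,-0.12,0,0,0,0.5],
  [0,0,-0.12,0,0,0,0.5],
  [0,0,-0.12,0,0,0,0.5],
])

```text
time: 14.65
tool_pos: [446.2, 17.4, 307.1]
eef_rot: [-3.141, -0.003, 2.984]
force: [0.1, 0.6, 0.9]
grip_width: 42.3
gripper_force: 0.0
```

```bash
python3 - <<'E'
from h import *
b=bot.snapshot("side");a=bot.snapshot("top")
cv2.imwrite("pics/c5.png",np.hstack([cv2.resize(a[210:280,260:330],(300,600),interpolation=2),cv2.resize(b[125:245,250:350],(500,600),interpolation=2)]))
c=b[185:235,265:330].max(2)
for A,B in blobs(c<50,(265,185)): print(A,B.round(1).tolist(),ray("side",[B.mean(0)],51).round(1))
s=bot.get_state();print(s["tool_pos"],s["grip_width"])
E
```

```text
72.5 [[286.3, 203.7], [287.4, 197.6], [307.8, 201.2], [306.8, 207.3]] [[445.5  22.2  51. ]]
[446.35578418  17.37685164 307.60069979] 42.291369987987224
```

View pics/c5.png

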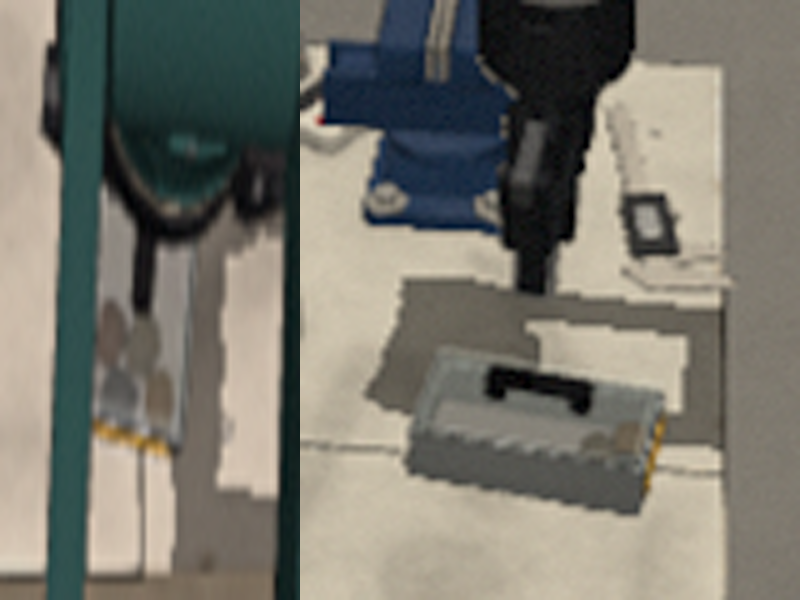

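Call:
play_rows([
  [0,0,0.02,0,0,0,0.5],
  [0,0,0.045,0,0,0,0.5],
  [0,0,0.06,0,0,0,0.5],
  [0,0,0.07,0,0,0,0.5],
  [0,0,0.078,0,0,0,0.5],
  [0,0,0.084,0,0,0,0.5],
  [0,0,0.088,0,0,0,0.5],
  [0,0,0.09,0,0,0,0.5],
  [0,0,0.09,0,0,0,0.4],
  [0,0,0.09,0,0,0,0.3],
  [0,0,0.09,0,0,0,0.25],
  [0,0,0.09,0,0,0,0.2],
  [0,0,0.09,0,0,0,0.1],
  [0,0,0.09,0,0,0,0],
  [0,0,0.09,0,0,0,0],
  [0,0,0.09,0,0,0,0],
  [0,0,0.09,0,0,0,0],
])

```text
time: 16.45
tool_pos: [446.8, 17.4, 219.1]
eef_rot: [3.141, 0.001, 2.984]
force: [-0.5, 0.5, 4.9]
grip_width: 12.1
gripper_force: 62.4
```

Call:
play_rows([
  [0,0,-0.002,0,0,0,0],
  [0,0,-0.005,0,0,0,0],
  [0,0,-0.009,0,0,0,0],
  [0,0,-0.015,0,0,0,0],
  [0,0,-0.025,0,0,0,0],
  [0,0,-0.035,0,0,0,0],
  [0,0,-0.045,0,0,0,0],
  [0,0,-0.055,0,0,0,0],
  [0,0,-0.06,0,0,0,0],
  [0,0,-0.06,0,0,0,0],
  [0,0,-0.06,0,0,0,0],
])

```text
time: 17.55
tool_pos: [446.4, 17.4, 278.5]
eef_rot: [3.142, -0.0, 2.984]
force: [-0.1, -0.3, -0.9]
grip_width: 12.1
gripper_force: 61.8
```

```bash
python3 - <<'E'
from h import *
b=bot.snapshot("side");a=bot.snapshot("top")
cv2.imwrite("pics/c6.png",np.hstack([cv2.resize(a[180:280,210:330],(300,250),interpolation=2),cv2.resize(b[150:250,230:350],(300,250),interpolation=2)]))
s=bot.get_state();print(s["tool_pos"],s["grip_width"],s["force"],s["moment"])
E
```

```text
[446.31882376  17.38696892 277.97755998] 12.28885345019232 [-0.78853548  0.22063882 -0.51725825] [-0.04620216 -0.01076146 -0.05161576]
```

View pics/c6.png

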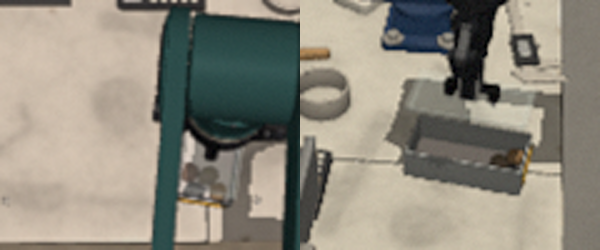

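The lid is off and hanging level, and the gravel is in the open tray at the label end. Next I'll move the lid to the left.

Call:
play_rows([
  [0,0.005,0,0,0,0,0],
  [0,0.015,0,0,0,0,0],
  [0,0.03,0,0,0,0,0],
  [0,0.048,0,0,0,0,0],
  [0,0.066,0,0,0,0,0],
  [0,0.083,0,0,0,0,0],
  [0,0.097,0,0,0,0,0],
  [0,0.105,0,0,0,0,0],
  [0,0.11,0,0,0,0,0],
  [0,0.11,0.005,0,0,0,0],
  [0,0.11,0.02,0,0,0,0],
  [0,0.11,0.035,0,0,0,0],
  [0,0.11,0.05,0,0,0,0],
  [0,0.11,0.063,0,0,0,0],
  [0,0.11,0.073,0,0,0,0],
  [0,0.11,0.08,0,0,0,0],
  [0,0.11,0.084,0,0,0,0],
  [0,0.11,0.087,0,0,0,0],
  [0,0.11,0.087,0,0,0,0],
])

```text
time: 19.55
tool_pos: [463.9, 126.0, 191.6]
eef_rot: [3.142, 0.0, 2.984]
force: [0.3, -0.5, -0.9]
grip_width: 12.3
gripper_force: 61.8
```

Call:
play_rows([
  [0,0,0.0015,0,0,0,0],
  [0,0,0.0025,0,0,0,0],
  [0,0,0.0035,0,0,0,0],
  [0,0,0.004,0,0,0,0],
  [0,0,0.004,0,0,0,0],
  [0,0,0.004,0,0,0,0],
])

```text
time: 20.15
tool_pos: [464.0, 126.0, 188.2]
eef_rot: [3.141, 0.001, 2.984]
force: [-0.9, 0.7, 3.4]
grip_width: 12.1
gripper_force: 62.2
```

Contact: the force rose from −0.9 to +3.4 N. I'll release and withdraw.

Call:
play_rows([
  [0,0,0,0,0,0,0.2],
  [0,0,0,0,0,0,0.25],
  [0,0,0,0,0,0,0.35],
  [0,0,0,0,0,0,0.45],
  [0,0,0,0,0,0,0.5],
  [0,0,0,0,0,0,0.5],
  [0,0,0,0,0,0,0.5],
  [0,0,-0.01,0,0,0,0.5],
  [0,0,-0.03,0,0,0,0.5],
  [0,0,-0.06,0,0,0,0.5],
  [0,0,-0.1,0,0,0,0.5],
  [0,0,-0.14,0,0,0,0.5],
  [0,0,-0.16,0,0,0,0.5],
  [0,0,-0.16,0,0,0,0.5],
  [0,0,-0.16,0,0,0,0.5],
])

```text
time: 21.65
tool_pos: [463.7, 126.0, 348.0]
eef_rot: [3.141, 0.001, 2.984]
force: [-0.6, -0.8, -0.2]
grip_width: 42.5
gripper_force: 0.0
```

Call:
play_rows([
  [0.05,0.03,-0.01,0,0,0,0.5],
  [0.1,0.07,-0.03,0,0,0,0.5],
  [0.14,0.11,-0.04,0,0,0,0.5],
  [0.17,0.15,-0.05,0,0,0,0.5],
  [0.19,0.19,-0.05,0,0,0,0.5],
  [0.2,0.23,-0.05,0,0,0,0.5],
  [0.2,0.25,-0.05,0,0,0,0.5],
  [0.2,0.25,-0.05,0,0,0,0.5],
  [0.2,0.25,-0.05,0,0,0,0.5],
])

```text
time: 22.55
tool_pos: [305.3, 404.7, 395.1]
eef_rot: [-3.137, -0.003, 2.985]
force: [0.1, 0.7, 0.1]
grip_width: 42.5
gripper_force: 0.0
```

```bash
python3 - <<'E'
from h import *
b=bot.snapshot("side");a=bot.snapshot("top")
cv2.imwrite("pics/c7.png",np.hstack([cv2.resize(a[150:280,130:430],(420,300),interpolation=2),cv2.resize(b[110:370,190:350],(370,300*2),interpolation=2)[:300]]))
s=bot.get_state();print(s["time"],s["tool_pos"],s["force"])
E
```

```text
22.65 [305.74266031 403.52464512 396.24069954] [-0.42675767  0.30061075 -0.32149047]
```

View pics/c7.png

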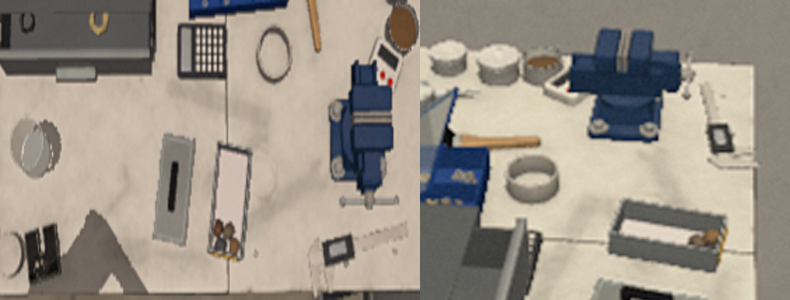

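The lid lies handle up beside the tray (top crop ~175,190). The tray stands level with all four stones at the label end (~227,240), and the bystanders haven't moved.

```bash
python3 -c "
from bench import bot
print(bot.job_done())"
```

```text
the job is handed in; nothing more can be done
None
```

The job is handed in at about 23 s: all four stones lie in a 2x2 cluster at the label end of the level tray, the lid lies handle up on the bench to the tray's left, and nothing was dropped, spilled or disturbed.

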